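Hold a beam enclosure's inspection flap open at the mark

ROBOT

A 6-joint arm with a two-finger parallel gripper is mounted at the origin on a cart in front of the work surface, level with it; the furniture and walls round the work are solid. World frame = base frame: x ahead of the robot, y to its left, z up, the work surface at z = 0. Lengths are in mm, angles in rad, forces in N, time in s.
With the tool pointing down it reaches from about 350 to 975 mm from the base axis. Payload 7.1 kg.
Tool frame: the origin (TCP) lies midway between the tips of the shut fingers; the grasp point (between the pads) lies 19 mm behind it (ctrl.grasp_offset is the distance from the TCP to the grasp point, in mm); z points along the fingers, y is the line along which they close (so a half turn about z gives the same grasp; the last joint's range is limited). The gripper opens to 88 mm and grips with 3 to 60 N. Pads are 20 mm wide; open, the fingers measure 115 mm over their backs; the gripper's body (75 mm by 178 mm) begins 61 mm behind the grasp point.
Start: joints at [1.284, 0.423, 1.63, -0, 1.089, -0.019], TCP at [165.35, 602.714, 196.775] pointing down, gripper open.
Joint ranges: [-3, 3], [-0.9, 2.11], [0.09, 2.58], [-1.31, 4.45], [0.11, 2.69], [-2.54, 2.54]. Speed limits (rad/s): [2.39, 2.39, 3.01, 3.14, 3.14, 3.14].

INTERFACE

Orientations are given as a rotation vector (axis times angle).
In Python, from workcell import ctrl gives the robot as it stands. The module is installed in compiled form; this text tells all that it offers.
- The arm moves only by the tool servo_tool, never from a script. Its argument "rows" is a list of rows, each a list of 7 numbers: the turn, a rotation vector about the tool's x, y, z as a fraction of full scale, then the shift along the tool's x, y, z as a fraction of full scale, then the finger opening in mm, from 0 to 87.8. A call has 1 to 10 rows; each row is the pose to reach, as a shift and turn from the pose commanded when the call began, along the tool's axes at that moment; what a row does not reach only later rows make up. Full scale, the value 1, is 20 cm for a shift and 1.5 rad for a turn. A row lasts 1/8 s, in which the tool goes at most 62.5 mm and 10.7 degrees, less where a joint would pass 70% of its speed; a pose out of reach is approached as far as the arm can. A call with a number of a shift or a turn outside -1 to 1 is refused whole. A call with a gripper value outside its range is refused whole. The fingers move at their own pace and stop on an object; the grip force is fixed at half the most. Time passes only in rows, so rows that repeat a pose let the fingers close. It gives the time, the measured TCP pose, the force, the opening and the grip force at its end, in the units of the state.
- ctrl.get_obs(): the state, without advancing time (a new reading comes with each control period).
- ctrl.get_image(name): name is "side" or "top"; returns (picture, depth): 384x512x3 uint8, red, green, blue; 384x512 float32, mm along the optical axis (not along the pixel's ray), 0 where there is no reading.
- ctrl.camera_info(name): a dict with "intrinsics" (3x3 intrinsics, pixels), "R" (3x3) and "t" (3): a world point X has camera coordinates R X + t. Camera axes: x right, y down, z forward; pixel columns grow to the right and rows downward; lengths in mm; the calibration is good to about 2 mm. A picture is of the moment at which its call begins. camera_info takes no time and is no camera call.
- ctrl.close_job(): hands the job in; it is judged then, once.
The state is a dict: "t": time; "qpos": joint angles; "qvel": joint speeds; "joint_torque": joint torques, N m; "ee_pos": TCP position; "orientation": TCP orientation; "ft_force": force on the tool from outside, world axes, zero at the start; "moment": the same for the moment, N m; "width": finger opening in mm; "grasp_force": force on a finger pad.
Only numpy, scipy, OpenCV 4.12 (cv2) and the standard library are available. Lean on these libraries where they do the work, as an engineer would, in place of code of your own. Each camera call takes 0.05 s, during which the arm holds its last target. There are 200 camera calls.

TASK

Open the beam enclosure for inspection: first press the red paddle of its hold-down lever all the way down so that the nose lets go of the flap, then take the flap by its black bar handle and swing it up until its black pointer lines up with the red mark on the white quadrant. Finish while still holding the flap there with the gripper, for it falls shut if let go; leave the red mark where it is set, the lever down, and the tape roll, lens post and screw tin undisturbed.

Things in the scene. Friction and masses are not known exactly. Their poses are not given: they have to be found in the camera images.
- enclosure: Dark steel box bolted to the table, 160 (x) x 170 (y) x 90 mm high, its top closed by a hinged flap. Origin: centre of its underside on the table; z up; -x is its front (about toward the robot), -y is the side where the flap lifts and where the lever sits. The flap's hinge axis is parallel to x through y = +88 mm, z = 95 mm of this frame. It does not move during the job.
- flap: Aluminium flap with amber window, 160 x 175 x 8 mm, about 0.4 kg. Origin on the hinge axis (its +y side); axes as the enclosure's when shut (level), when it reaches to y = -175 mm. It turns about its -x axis, 0 to 1.45 rad: the -y edge and handle rise and go over toward +y. It swings freely and always falls shut by its weight (about 2 N at the handle).
- flap_handle (a point): Centre of the black bar handle, a round bar 12 mm thick parallel to the hinge, on two posts with 74 mm clear between them. In the flap's frame at x +30, y -155, z +45 mm: 41 mm above the flap's face, 140 mm above the table when shut. Pinch it from above, fingers closing along the enclosure's y; it may turn between the fingers.
- flap_pointer (a point): Tip of the black pointer that is fixed to the front side of the flap and sweeps over the quadrant: in the flap's frame at x -92.5, y -110, z 0 mm, i.e. 110 mm from the hinge axis.
- mark_tip (a point): Inner tip of the small red mark (22 mm long) clipped on the rim of the white quadrant at the enclosure's front. Pointer tip and mark tip coincide at the marked flap angle a (0.55 to 1.0 rad above level). In the enclosure's frame: x -92.5, y 88 - 110 cos(a), z 95 + 110 sin(a) mm. It sits by friction and can be knocked out of place.
- latch (a joint): Angle of the hold-down lever, rad. 0: closed, its nose lies over the flap's edge and the red paddle slopes up and outward (to the enclosure's -y) by 0.6 rad; 0.87: stop, paddle pressed down (0.27 rad below level), flap free. It stays where it is left (friction; about 2 to 3 N on the paddle moves it).
- latch_paddle (a point): Centre of the upper face of the lever's red paddle, 24 mm wide along x, 28 mm long, 10 mm thick. Closed, in the enclosure's frame at x -50, y -139, z +123 mm; at the stop about x -50, y -150, z +79 mm. Press it down from above with closed fingers.
- latch_pivot (a point): The lever's pivot axis (parallel to the enclosure's x), at x -50, y -97, z +88 mm of the enclosure's frame; the paddle's centre is 54 mm from it.
- tape_roll: Roll of beige tape lying flat, 69 mm in diameter, 19 mm high; bystander. Origin: centre of its underside.
- lens_post: Lens on a black post, 48 x 38 x 112 mm, standing; bystander. Origin: centre of its underside.
- screw_tin: Round tin of screws, 63 mm in diameter, 20 mm high; bystander in front of the enclosure. Origin: centre of its underside.

How it is judged (in metres and radians):
On the way, in this order (a step that is already met when the one before it is completed fails the run):
1. the hold-down lever is pressed down, the flap still shut (value of joint latch above 0.72 rad and angle between flap's own z axis and vertical below 0.12 rad), for 0.1 s.
2. the flap is lifted in the gripper (angle between flap's own z axis and vertical above 0.3 rad and contact force between the fingers and flap above 0.4 N), for 0.1 s.
At the end, for the whole second after the job is handed in: Fingers still hold the flap (over 0.4 N, at rest, no loose object propping it), pointer tip within 9 mm (4.5 degrees) of the red mark's tip, lever down (over 0.68 rad), mark within 6 mm of where it was set, bystanders within 30 mm of their places (distance between flap_pointer and mark_tip below 0.009 m and contact force between the fingers and flap above 0.4 N and angular speed of flap below 0.1 rad/s and value of joint latch above 0.68 rad and distance of mark_tip from where it was at the start of the episode below 0.006 m and contact force between flap and tape_roll below 0.1 N and contact force between flap and lens_post below 0.1 N and contact force between flap and screw_tin below 0.1 N and distance of each of tape_roll, lens_post, screw_tin from where it was at the start of the episode below 0.03 m); the arm keeps its last pose, push and grip.
It fails at once if the flap was forced up against the closed lever (angle between flap's own z axis and vertical above 0.15 rad and value of joint latch below 0.5 rad).
It fails at once if the red mark was shifted (distance of mark_tip from where it was at the start of the episode above 0.01 m).
It fails at once if a bystander was knocked over or pushed away (distance of any of tape_roll, lens_post, screw_tin from where it was at the start of the episode above 0.04 m or angle between lens_post's own z axis and vertical above 0.5 rad).
It also fails if it takes over 42 s, if anything falls off the work surface, if the arm or the gripper's body presses on something with over 40 N, if the wrist force passes 120 N, or if a joint passes its speed limit or range.

## Working session

There is one attempt and no reset: what is moved stays moved. The work goes in short steps, Python scripts to look and compute and a tool call to move; the robot and the scene stay as the last step left them, time stands still between calls to the robot, and variables do not carry over. Pictures are saved under pics/ and viewed, at most 10 in all, crops included, and the job is handed in when it is done.

Besides the shell and the picture viewer there is one more tool, called after "Emit:" as name(argument=value, ...) on one line, values as JSON. servo_tool: Moves the arm, as the interface text tells. Its arguments: {"type":"object","properties":{"rows":{"type":"array","items":{"type":"array","items":{"type":"number"}}}},"required":["rows"]}

```bash
mkdir -p pics; python3 - <<'E'
from workcell import ctrl
import cv2,numpy as np
for n in("side","top"):
    p,d=ctrl.get_image(n);cv2.imwrite(f"pics/{n}0.png",p[:,:,::-1]);np.save(f"{n}0.npy",d)
    c=ctrl.camera_info(n);print(n,np.round(c["intrinsics"],1).tolist(),np.round(c["R"],3).tolist(),np.round(c["t"],1))
o=ctrl.get_obs();print(o["ee_pos"],o["orientation"],o["width"],o["t"])
E
```

```text
side [[430.7, 0.0, 257.0], [0.0, 430.7, 186.0], [0.0, 0.0, 1.0]] [[-0.966, -0.258, -0.001], [-0.18, 0.675, -0.715], [0.186, -0.691, -0.699]] [463.7 275.1 840. ]
top [[384.2, 0.0, 247.2], [0.0, 384.2, 201.1], [0.0, 0.0, 1.0]] [[0.015, -1.0, -0.01], [-0.988, -0.013, -0.156], [0.156, 0.012, -0.988]] [-170.   555.8  936.9]
[165.2161507  602.22593931 196.09875821] [-4.19433782e-01 -3.11325292e+00  2.06927334e-03] 87.7161226746482 0.1
```

View pics/side0.png

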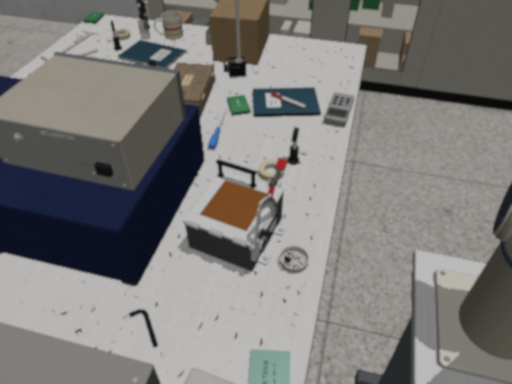

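View pics/top0.png

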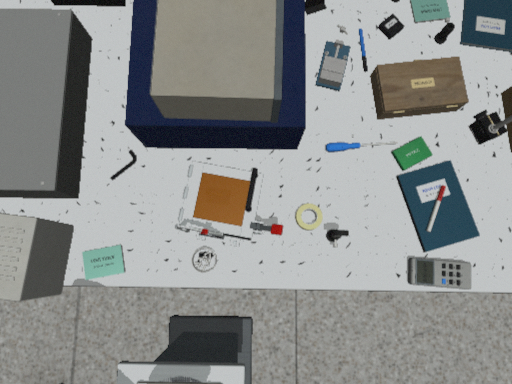

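The side view shows the enclosure near (235,215) with its handle on the far side (237,170). In the top view the box is near (222,200), the handle bar runs (254,170)-(249,210), the red paddle is at (277,229), the pointer at (237,237) and the red mark at (205,232).

```bash
python3 - <<'E'
import cv2
a=cv2.imread("pics/top0.png")[150:270,170:350];b=cv2.imread("pics/side0.png")[140:280,175:325]
cv2.imwrite("pics/tc.png",cv2.resize(a,(800,533),interpolation=cv2.INTER_CUBIC))
cv2.imwrite("pics/sc.png",cv2.resize(b,(640,597),interpolation=cv2.INTER_CUBIC))
E
```

```text
(no output)
```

View pics/tc.png

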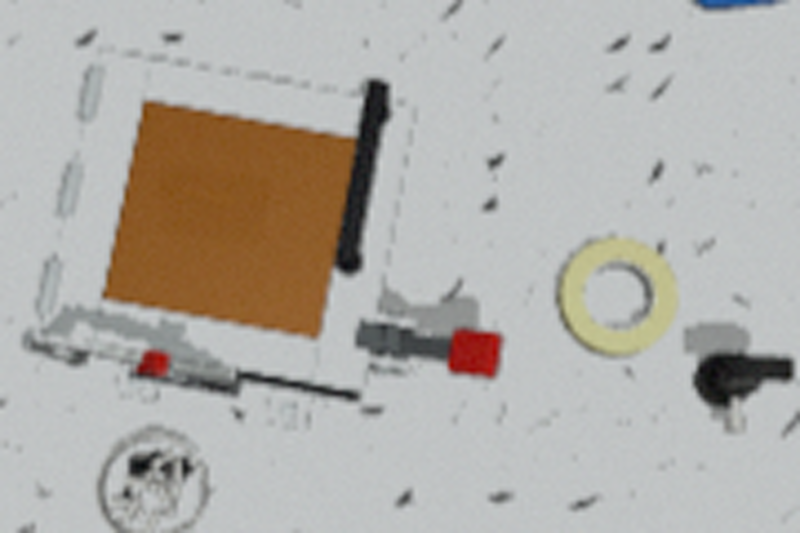

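View pics/sc.png

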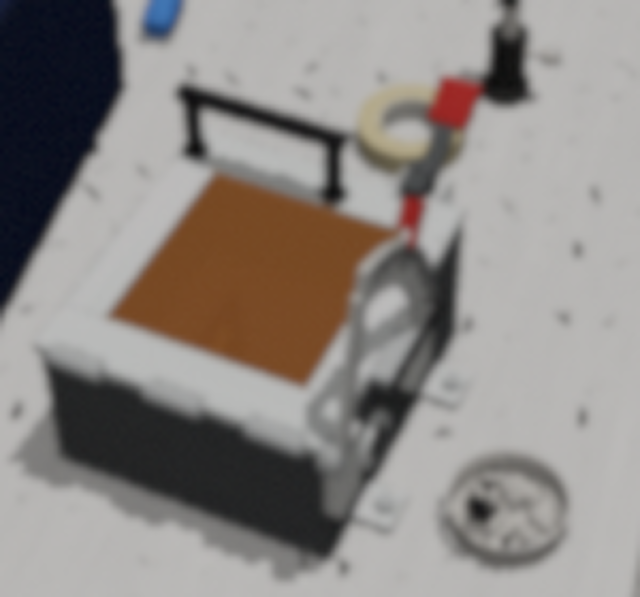

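The crops show the handle bar ends, red paddle, mark and box corners well enough for a pose fit over both views.

```bash
cat > h.py <<'E'
from workcell import ctrl
import numpy as np
from scipy.spatial.transform import Rotation as Ro
C={n:ctrl.camera_info(n) for n in("side","top")}
def proj(n,X):
    c=C[n];v=np.asarray(c["R"])@X+np.asarray(c["t"]).ravel();k=np.asarray(c["intrinsics"])@v;return k[:2]/k[2]
def E(p,X):
    return Ro.from_euler('z',p[2]).apply(X)+[p[0],p[1],0]
T=lambda u,v:np.array([170+u/4.444,150+v/4.444]);S=lambda u,v:np.array([175+u/4.267,140+v/4.267])
mk=lambda a,r=110:[-92.5,88-r*np.cos(a),95+r*np.sin(a)]
E
python3 - <<'E'
from h import *
from scipy.optimize import least_squares
obs=[("top",T(362,176),[30,-67,140]),("side",S(265,115),[30,-67,140]),("top",T(476,352),[-50,-139,123]),("side",S(455,102),[-50,-139,123]),
("side",S(330,557),[-80,85,0]),("side",S(62,455),[80,85,0]),("top",T(415,105),[80,-87,99]),("top",T(238,376),[-92.5,-22,95])]
def f(p):
    r=[proj(n,E(p,X))-uv for n,uv,X in obs]
    r+=[proj("side",E(p,mk(p[3],121)))-S(410,220),proj("top",E(p,mk(p[3],121)))-T(154,363)]
    return np.ravel(r)
s=least_squares(f,[600,0,-.2,.8],x_scale=[100,100,.1,.1],loss="soft_l1");p=s.x
print(p);print(f(p).reshape(-1,2).round(1))
for nm,X in dict(handle=[30,-67,140],padC=[-50,-139,123],padO=[-50,-150,79]).items():print(nm,E(p,X).round(1))
for nm,col,lo,z in(("tape",T(617,296),0,19),("tin",T(155,485),0,20),("post",T(725,378),0,100)):
    c=C["top"];ray=c["R"].T@np.linalg.inv(c["intrinsics"])@[*col,1];o=-c["R"].T@np.ravel(c["t"]);print(nm,(o+ray*(z-o[2])/ray[2]).round())
np.save("p.npy",p);print("R tool",Ro.from_rotvec(ctrl.get_obs()["orientation"]).as_matrix().round(3).tolist())
E
```

```text
[ 5.55262340e+02 -1.01537318e+02 -1.81292991e-01  8.95676791e-01]
[[ 0.1 -1.3]
 [-0.2 -0.8]
 [-1.7 -0.3]
 [ 0.3 -1.1]
 [-0.2  0.5]
 [-0.5 -0.7]
 [ 0.2 -0.4]
 [-0.6  3.3]
 [ 2.  -2.1]
 [-0.6  0.4]]
handle [ 572.7 -172.8  140. ]
padC [ 481.  -229.2  123. ]
padO [ 479.  -240.1   79. ]
tape [ 523. -322.   19.]
tin [410. -56.  20.]
post [ 470. -367.  100.]
R tool [[-0.964, 0.265, -0.0], [0.265, 0.964, -0.001], [0.0, -0.001, -1.0]]
```

Emit:
servo_tool(rows=[[0,0,0,0,0,-0.4,0],[0,0,-0.03,-0.2,-0.3,-0.6,0],[0,0,-0.058,-0.4,-0.6,-0.6,0],[0,0,-0.058,-0.5,-0.85,-0.6,0],[0,0,-0.058,-0.5,-0.85,-0.6,0]])

```text
t: 0.72
ee_pos: [216.9, 409.6, 316.9]
orientation: [0.286, 3.129, -0.0]
ft_force: [0.4, 0.0, 0.0]
width: 41.6
grasp_force: 0.0
```

Emit:
servo_tool(rows=[[0,0,0,-0.2,-0.25,0,0],[0,0,0,-0.35,-0.5,0,0],[0,0,0,-0.5,-0.75,0,0],[0,0,0,-0.65,-1,0,0],[0,0,0,-0.65,-1,0,0]])

```text
t: 1.35
ee_pos: [309.9, 189.5, 316.8]
orientation: [0.294, 3.127, -0.0]
ft_force: [-0.3, 0.3, -1.0]
width: 0.6
grasp_force: 0.0
```

Emit:
servo_tool(rows=[[0,0,0,-0.2,-0.25,0,0],[0,0,0,-0.35,-0.5,0,0],[0,0,0,-0.5,-0.75,0,0],[0,0,0,-0.65,-1,0,0],[0,0,0,-0.65,-1,0,0]])

```text
t: 1.98
ee_pos: [402.1, -29.9, 316.5]
orientation: [-0.291, -3.128, 0.0]
ft_force: [-0.2, 0.6, -1.3]
width: 0.6
grasp_force: 0.0
```

Emit:
servo_tool(rows=[[0,0,0,-0.2,-0.25,0,0],[0,0,0,-0.35,-0.5,0,0],[0,0,0,-0.45,-0.75,0.2,0],[0,0,0,-0.575,-0.96,0.5,0],[0,0,0,-0.575,-0.96,0.5,0],[0,0,0,-0.575,-0.96,0.5,0]])

```text
t: 2.72
ee_pos: [479.4, -235.8, 216.0]
orientation: [-0.282, -3.127, -0.002]
ft_force: [-0.9, 0.9, 0.1]
width: 0.4
grasp_force: 0.0
```

Emit:
servo_tool(rows=[[0,0,0,0,-0.017,0.25,0],[0,0,0,0,-0.017,0.36,0],[0,0,0,0,-0.017,0.42,0],[0,0,0,0,-0.017,0.47,0],[0,0,0,0,-0.017,0.52,0],[0,0,0,0,-0.017,0.56,0],[0,0,0,0,-0.017,0.6,0],[0,0,0,0,-0.017,0.63,0],[0,0,0,0,-0.017,0.65,0],[0,0,0,0,-0.017,0.65,0]])

```text
t: 3.98
ee_pos: [478.3, -240.5, 86.4]
orientation: [-0.284, -3.128, -0.001]
ft_force: [0.7, 0.4, 0.6]
width: 0.7
grasp_force: 0.0
```

Emit:
servo_tool(rows=[[0,0,0,0,0,0.015,0],[0,0,0,0,0,0.03,0],[0,0,0,0,0,0.045,0],[0,0,0,0,0,0.045,0]])

```text
t: 4.47
ee_pos: [478.4, -240.6, 77.4]
orientation: [-0.284, -3.128, -0.001]
ft_force: [-0.3, -0.5, -0.1]
width: 0.8
grasp_force: 0.0
```

```bash
python3 - <<'E'
from h import *
import cv2
p,d=ctrl.get_image("side");a=p[140:280,175:325,::-1]
q,d=ctrl.get_image("top");b=q[150:270,170:350,::-1]
cv2.imwrite("pics/c1.png",np.hstack([cv2.resize(a,(400,373)),cv2.resize(b,(400,373))]))
print(ctrl.get_obs()["ft_force"])
E
```

```text
[-0.08717237 -0.71924702  0.31387301]
```

View pics/c1.png

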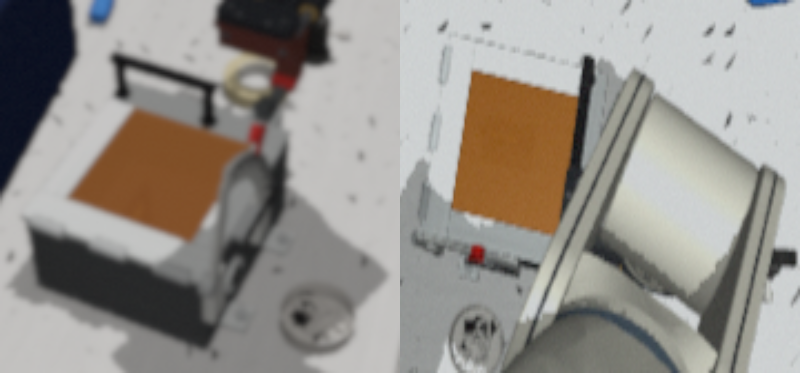

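The left panel shows the paddle (285,80) lower than before, under the fingers. No stop force has been felt yet, so I press further.

Emit:
servo_tool(rows=[[0,0,0,0,0,0.015,0],[0,0,0,0,0,0.03,0],[0,0,0,0,0,0.03,0]])

```text
t: 4.95
ee_pos: [478.5, -240.7, 71.5]
orientation: [-0.284, -3.128, -0.0]
ft_force: [0.0, 0.5, 0.4]
width: 0.8
grasp_force: 0.0
```

```bash
python3 - <<'E'
from h import *
import cv2
P=np.load("p.npy")
q,d=ctrl.get_image("side");hsv=cv2.cvtColor(q,cv2.COLOR_RGB2HSV)
m=((hsv[...,0]<6)|(hsv[...,0]>174))&(hsv[...,1]>170)&(hsv[...,2]>90);m[:,:225]=0;m[:140]=0;m[200:]=0;m[:,310:]=0
n,_,st,c=cv2.connectedComponentsWithStats(m.astype(np.uint8));print(st[1:].tolist(),c[1:].round(1).tolist(),ctrl.get_obs()["ft_force"].round(1))
for a in(0,.4,.6,.72,.87):
    # paddle centre radius 54, closed at (-42,35) from the pivot
    th=np.arctan2(35,42)-a;print(a,proj("side",E(P,[-50,-97-54.7*np.cos(th),88+54.7*np.sin(th)])).round(1))
E
```

```text
[[278, 170, 7, 4, 17], [270, 188, 3, 5, 11]] [[281.3, 171.4], [271.0, 189.7]] [-0.4 -0.4  0.2]
0 [282.  162.8]
0.4 [283.3 166.2]
0.6 [283.5 169.1]
0.72 [283.4 171. ]
0.87 [283.2 173.7]
```

Emit:
servo_tool(rows=[[0,0,0,0,0,-0.2,0],[0,0,0,0,0,-0.5,0],[0,0,0,-0.25,0,-0.75,0],[0,0,0,-0.5,0.1,-0.75,40],[0,0,0,-0.5,0.1,-0.75,40]])

```text
t: 5.62
ee_pos: [584.1, -238.7, 222.7]
orientation: [0.28, 3.126, -0.001]
ft_force: [-1.9, -0.1, -0.1]
width: 17.1
grasp_force: 0.0
```

```bash
python3 - <<'E'
from h import *
import cv2
q,d=ctrl.get_image("side");hsv=cv2.cvtColor(q,cv2.COLOR_RGB2HSV)
m=((hsv[...,0]<6)|(hsv[...,0]>174))&(hsv[...,1]>170)&(hsv[...,2]>90);m[:,:225]=0;m[:140]=0;m[200:]=0;m[:,310:]=0
n,_,st,c=cv2.connectedComponentsWithStats(m.astype(np.uint8));print(st[1:].tolist(),c[1:].round(1).tolist(),ctrl.get_obs()["ft_force"].round(1))
a=q[140:280,175:325,::-1]
q,d=ctrl.get_image("top");b=q[150:270,170:350,::-1]
cv2.imwrite("pics/c2.png",np.hstack([cv2.resize(a,(400,373)),cv2.resize(b,(400,373))]))
E
```

```text
[[278, 167, 9, 7, 39], [270, 188, 3, 5, 11]] [[281.8, 169.6], [271.0, 189.7]] [-0.4 -0.4  0.1]
```

View pics/c2.png

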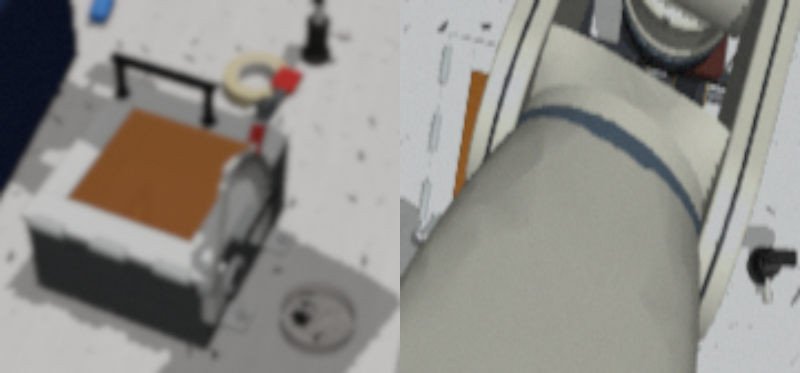

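The left panel shows the paddle (287,80) only partly down, about 0.6 rad, so the fingers slipped off its outer edge. I press again 10 mm further inward.

Emit:
servo_tool(rows=[[0,0,0,0.25,-0.03,0,0],[0,0,0,0.5,-0.045,0,0],[0,0,0,0.5,-0.045,0.25,0],[0,0,0,0.5,-0.045,0.5,0],[0,0,0,0.5,-0.045,0.57,0],[0,0,0,0.5,-0.045,0.61,0],[0,0,0,0.5,-0.045,0.64,0],[0,0,0,0.5,-0.045,0.67,0],[0,0,0,0.5,-0.045,0.69,0],[0,0,0,0.5,-0.045,0.69,0]])

```text
t: 6.98
ee_pos: [480.6, -230.0, 83.8]
orientation: [-0.283, -3.129, 0.0]
ft_force: [0.3, 0.3, 0.1]
width: 0.7
grasp_force: 0.0
```

Emit:
servo_tool(rows=[[0,0,0,0,0,0.01,0],[0,0,0,0,0,0.02,0],[0,0,0,0,0,0.02,0]])

```text
t: 7.35
ee_pos: [480.5, -229.9, 79.7]
orientation: [-0.284, -3.129, -0.0]
ft_force: [-0.9, -0.3, 0.7]
width: 0.5
grasp_force: 0.0
```

Emit:
servo_tool(rows=[[0,0,0,0,0,0.01,0],[0,0,0,0,0,0.02,0],[0,0,0,0,0,0.02,0]])

```text
t: 7.72
ee_pos: [480.5, -229.9, 75.6]
orientation: [-0.284, -3.128, -0.0]
ft_force: [0.8, 0.4, -0.5]
width: 0.5
grasp_force: 0.0
```

Emit:
servo_tool(rows=[[0,0,0,0,0,0.01,0],[0,0,0,0,0,0.02,0],[0,0,0,0,0,0.02,0]])

```text
t: 8.1
ee_pos: [480.5, -229.9, 71.6]
orientation: [-0.284, -3.128, -0.0]
ft_force: [-0.6, -0.4, -0.4]
width: 0.4
grasp_force: 0.0
```

```bash
cat >> h.py <<'E'
def red(q):
    import cv2
    hsv=cv2.cvtColor(q,cv2.COLOR_RGB2HSV)
    m=((hsv[...,0]<6)|(hsv[...,0]>174))&(hsv[...,1]>170)&(hsv[...,2]>70);m[:,:225]=0;m[:140]=0;m[205:]=0;m[:,310:]=0
    n,_,st,c=cv2.connectedComponentsWithStats(m.astype(np.uint8));return st[1:].tolist(),c[1:].round(1).tolist()
E
python3 - <<'E'
from h import *
import cv2
print(red(cv2.imread("pics/side0.png")[:,:,::-1].copy()));q,d=ctrl.get_image("side");print(red(q));print(ctrl.get_obs()["ft_force"])
E
```

```text
([[277, 160, 10, 9, 61], [270, 187, 3, 5, 12]], [[281.0, 163.7], [271.1, 189.1]])
([[270, 188, 3, 5, 11]], [[271.0, 189.7]])
[-0.49650834  0.30353689 -1.23982387]
```

```bash
python3 - <<'E'
from h import *
import cv2
q,d=ctrl.get_image("side");cv2.imwrite("pics/c3.png",cv2.resize(q[145:215,240:320,::-1],(680,595),interpolation=cv2.INTER_CUBIC))
E
```

```text
(no output)
```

View pics/c3.png

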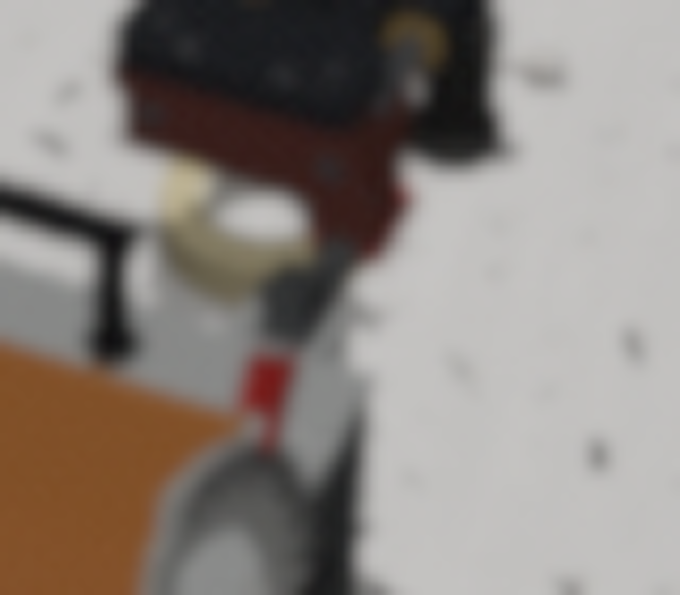

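```bash
python3 - <<'E'
from h import *
P=np.load("p.npy");o=ctrl.get_obs();t=np.array(o["ee_pos"]);print(t.round(1))
z=lambda X:((proj("side",X)-[240,145])*8.5).round()
for h in(0,30,60,80):print(h,z(t+[0,0,h]))
for a in(0,.6,.87):
    th=np.arctan2(35,42)-a;print(a,z(E(P,[-50,-97-54.7*np.cos(th),88+54.7*np.sin(th)])))
def depthpt(n,u,v,d):
    c=C[n];return c["R"].T@(d*np.linalg.inv(c["intrinsics"])@[u,v,1]-np.ravel(c["t"]))
q,d=ctrl.get_image("side");F=lambda X:Ro.from_euler('z',-P[2]).apply(X-[P[0],P[1],0])
for v in range(163,182):
    print(v,[tuple(F(depthpt("side",u,v,d[v,u])).round().astype(int).tolist()) for u in range(276,290,3)])
E
```

```text
[ 480.6 -230.    71.7]
0 [352. 286.]
30 [356. 207.]
60 [360. 126.]
80 [363.  69.]
0 [357. 151.]
0.6 [370. 205.]
0.87 [367. 244.]
163 [(-68, -57, 195), (-78, -50, 203), (-81, -58, 199), (-59, -135, 129), (-14, -279, -2)]
164 [(-68, -58, 191), (-75, -58, 193), (-81, -60, 194), (-59, -136, 125), (-14, -279, -6)]
165 [(-68, -57, 188), (-75, -58, 190), (-81, -60, 191), (-59, -137, 121), (-18, -270, -1)]
166 [(-68, -59, 184), (-75, -57, 189), (-81, -59, 190), (-57, -141, 114), (-19, -268, -2)]
167 [(-68, -59, 181), (-75, -57, 186), (-81, -59, 187), (-58, -140, 112), (-22, -258, 3)]
168 [(-68, -59, 179), (-75, -58, 182), (-80, -62, 181), (-58, -139, 110), (-22, -260, -2)]
169 [(-69, -56, 178), (-76, -57, 181), (-81, -61, 179), (-58, -140, 105), (-24, -255, -1)]
170 [(-40, -129, 105), (-75, -58, 176), (-55, -127, 112), (-58, -139, 103), (-25, -253, -3)]
171 [(-40, -129, 101), (-48, -128, 105), (-55, -129, 108), (-58, -140, 100), (-27, -247, -1)]
172 [(-41, -127, 100), (-48, -128, 102), (-55, -129, 104), (-57, -145, 92), (-27, -247, -4)]
173 [(-38, -133, 91), (-48, -128, 99), (-55, -129, 101), (-58, -142, 91), (-30, -239, 0)]
174 [(-38, -135, 86), (-47, -131, 93), (-55, -130, 97), (-58, -141, 89), (-31, -239, -3)]
175 [(-42, -126, 92), (-48, -130, 91), (-53, -135, 89), (-25, -230, -2), (-33, -233, -1)]
176 [(-43, -122, 92), (-49, -127, 90), (-54, -134, 87), (-27, -227, -2), (-34, -230, -2)]
177 [(-51, -104, 107), (-50, -124, 90), (-20, -222, -4), (-28, -224, -3), (-36, -226, -2)]
178 [(-53, -98, 111), (-52, -121, 91), (-24, -214, 0), (-30, -220, -3), (-37, -223, -2)]
179 [(-54, -97, 108), (-52, -121, 87), (-24, -213, -2), (-31, -216, -3), (-38, -220, -3)]
180 [(-54, -96, 106), (-53, -118, 87), (-26, -209, -2), (-33, -213, -3), (-40, -216, -2)]
181 [(-53, -99, 100), (-21, -201, -1), (-28, -205, -1), (-34, -210, -3), (-42, -211, -1)]
```

Depth suggests the lever arm now slopes down about 0.3 rad, close to the stop. I lift off to check.

Emit:
servo_tool(rows=[[0,0,0,0,0,-0.2,0],[0,0,0,0,0,-0.5,0],[0,0,0,-0.2,0.1,-0.75,0],[0,0,0,-0.4,0.3,-0.75,40],[0,0,0,-0.4,0.3,-0.75,40]])

```text
t: 8.88
ee_pos: [573.2, -183.7, 222.9]
orientation: [0.279, 3.126, -0.0]
ft_force: [-0.4, 0.5, -0.3]
width: 17.0
grasp_force: 0.0
```

```bash
python3 - <<'E'
from h import *
P=np.load("p.npy")
c=C["side"]
q,d=ctrl.get_image("side");F=lambda X:Ro.from_euler('z',-P[2]).apply(X-[P[0],P[1],0])
def dp(u,v):return F(c["R"].T@(d[v,u]*np.linalg.inv(c["intrinsics"])@[u,v,1]-np.ravel(c["t"]))).round().astype(int).tolist()
print(red(q),ctrl.get_obs()["ee_pos"])
for v in range(163,184):print(v,[dp(u,v) for u in(278,281,284)],q[v,281].tolist())
E
```

```text
([[278, 167, 8, 7, 38], [270, 189, 3, 3, 5]], [[281.7, 169.6], [271.0, 190.0]]) [ 571.0145683  -184.35838548  221.87737767]
163 [[3, -246, 18], [4, -273, -4], [-5, -273, -1]] [170, 155, 135]
164 [[1, -241, 19], [-6, -247, 16], [-6, -270, -2]] [173, 140, 118]
165 [[-2, -235, 21], [-40, -160, 95], [-9, -263, 1]] [171, 104, 86]
166 [[-3, -234, 19], [-41, -157, 95], [-48, -159, 96]] [170, 66, 58]
167 [[-37, -149, 96], [-43, -153, 96], [-48, -158, 94]] [170, 49, 46]
168 [[-37, -148, 94], [-43, -151, 94], [-51, -152, 97]] [171, 47, 44]
169 [[-38, -145, 94], [-45, -147, 95], [-51, -152, 94]] [171, 47, 44]
170 [[-40, -142, 94], [-47, -144, 95], [-53, -148, 94]] [170, 46, 43]
171 [[-41, -139, 94], [-48, -141, 95], [-54, -144, 95]] [168, 45, 44]
172 [[-43, -135, 95], [-49, -139, 94], [-55, -142, 93]] [158, 51, 49]
173 [[-43, -134, 92], [-50, -135, 94], [-56, -139, 93]] [135, 61, 61]
174 [[-45, -131, 92], [-52, -132, 94], [-58, -136, 93]] [106, 71, 71]
175 [[-46, -129, 91], [-52, -132, 91], [-57, -138, 87]] [89, 79, 78]
176 [[-47, -124, 92], [-53, -130, 89], [-58, -137, 86]] [102, 98, 95]
177 [[-49, -121, 92], [-21, -212, 4], [-25, -224, -4]] [128, 126, 122]
178 [[-50, -119, 91], [-22, -212, 1], [-27, -220, -4]] [156, 154, 151]
179 [[-51, -117, 90], [-23, -209, 0], [-29, -216, -4]] [175, 174, 171]
180 [[-52, -113, 91], [-24, -206, 0], [-31, -210, -1]] [185, 184, 182]
181 [[-54, -110, 91], [-26, -202, 0], [-33, -206, -1]] [189, 188, 186]
182 [[-56, -105, 93], [-26, -202, -4], [-34, -202, 0]] [187, 186, 184]
183 [[-59, -97, 98], [-29, -195, 0], [-35, -201, -3]] [182, 181, 179]
```

The paddle face sits at z about 95 (roughly 0.6 rad), so the real fingertips are about 20 mm above the reported TCP. I press again, deeper, until force shows.

Emit:
servo_tool(rows=[[0,0,0,0.2,-0.2,0,0],[0,0,0,0.4,-0.325,0,0],[0,0,0,0.4,-0.325,0.25,0],[0,0,0,0.4,-0.325,0.5,0],[0,0,0,0.4,-0.325,0.65,0],[0,0,0,0.4,-0.325,0.73,0],[0,0,0,0.4,-0.325,0.76,0],[0,0,0,0.4,-0.325,0.78,0],[0,0,0,0.4,-0.325,0.79,0],[0,0,0,0.4,-0.325,0.79,0]])

```text
t: 10.18
ee_pos: [480.3, -235.2, 64.4]
orientation: [0.283, 3.127, -0.001]
ft_force: [-1.3, -0.6, 1.5]
width: 0.6
grasp_force: 0.4
```

Emit:
servo_tool(rows=[[0,0,0,0,0,0.01,0],[0,0,0,0,0,0.02,0],[0,0,0,0,0,0.02,0]])

```text
t: 10.55
ee_pos: [480.2, -235.1, 59.8]
orientation: [0.284, 3.128, -0.0]
ft_force: [0.8, -1.2, 0.6]
width: 0.2
grasp_force: 0.5
```

Emit:
servo_tool(rows=[[0,0,0,0,0,0.01,0],[0,0,0,0,0,0.02,0],[0,0,0,0,0,0.02,0]])

```text
t: 10.92
ee_pos: [479.9, -234.9, 55.7]
orientation: [0.284, 3.129, 0.0]
ft_force: [1.6, 0.5, 1.5]
width: 0.5
grasp_force: 0.7
```

Emit:
servo_tool(rows=[[0,0,0,0,0,0.01,0],[0,0,0,0,0,0.02,0],[0,0,0,0,0,0.02,0]])

```text
t: 11.3
ee_pos: [480.3, -234.9, 54.3]
orientation: [0.283, 3.128, 0.0]
ft_force: [-7.0, 5.0, 30.7]
width: 0.3
grasp_force: 14.4
```

The stop is felt (31 N). I lift off and go above the handle, open.

Emit:
servo_tool(rows=[[0,0,0,0,0,-0.25,0],[0,0,0,0,0,-0.55,0],[0,0,0,0,0,-0.85,10],[0,0,0,-0.2,0.2,-0.85,60],[0,0,0,-0.4,0.39,-0.85,60],[0,0,0,-0.4,0.39,-0.85,60],[0,0,0,-0.4,0.39,-0.85,60]])

```text
t: 12.18
ee_pos: [571.3, -172.4, 220.9]
orientation: [-0.282, -3.126, -0.0]
ft_force: [-0.1, 0.4, 0.6]
width: 46.7
grasp_force: 0.0
```

```bash
python3 - <<'E'
from h import *
import cv2
P=np.load("p.npy")
c=C["side"]
q,d=ctrl.get_image("side");F=lambda X:Ro.from_euler('z',-P[2]).apply(X-[P[0],P[1],0])
def dp(u,v):return F(c["R"].T@(d[v,u]*np.linalg.inv(c["intrinsics"])@[u,v,1]-np.ravel(c["t"]))).round().astype(int).tolist()
o=ctrl.get_obs();t=np.array(o["ee_pos"]);print(red(q),t,F(t),o["width"])
for v in range(164,178):print(v,[dp(u,v) for u in(278,281,284)])
for h in (0,30):print(proj("side",t+[0,0,h]),(proj("side",t+[0,0,h])-[200,90])*6)
cv2.imwrite("pics/c4.png",cv2.resize(q[90:190,200:300,::-1],(600,600),interpolation=cv2.INTER_CUBIC))
E
```

```text
([[279, 174, 7, 5, 21], [270, 189, 3, 3, 6]], [[282.0, 175.6], [270.8, 190.0]]) [ 571.05504397 -172.78893689  221.00646343] [ 28.38065933 -67.2364551  221.00646343] 50.77054639713877
164 [[1, -243, 17], [-5, -249, 15], [-5, -272, -4]]
165 [[0, -239, 17], [-7, -243, 16], [-8, -265, -1]]
166 [[-2, -235, 18], [-9, -240, 16], [-9, -262, -2]]
167 [[-4, -230, 19], [-11, -234, 18], [-11, -257, 0]]
168 [[-5, -228, 17], [-13, -231, 18], [-12, -257, -4]]
169 [[-7, -223, 18], [-13, -231, 14], [-13, -254, -5]]
170 [[-8, -222, 16], [-16, -223, 19], [-15, -248, -2]]
171 [[-9, -218, 16], [-16, -223, 15], [-17, -245, -3]]
172 [[-12, -213, 18], [-19, -215, 19], [-18, -241, -3]]
173 [[-37, -151, 76], [-43, -155, 74], [-20, -236, -2]]
174 [[-38, -147, 76], [-45, -150, 77], [-52, -152, 77]]
175 [[-41, -140, 80], [-46, -147, 76], [-53, -150, 76]]
176 [[-42, -138, 78], [-48, -142, 77], [-54, -146, 77]]
177 [[-52, -112, 101], [-50, -138, 78], [-57, -140, 80]]
[236.36212032 137.71200592] [218.1727219  286.27203551]
[235.85490138 126.19109637] [215.12940828 217.14657823]
```

View pics/c4.png

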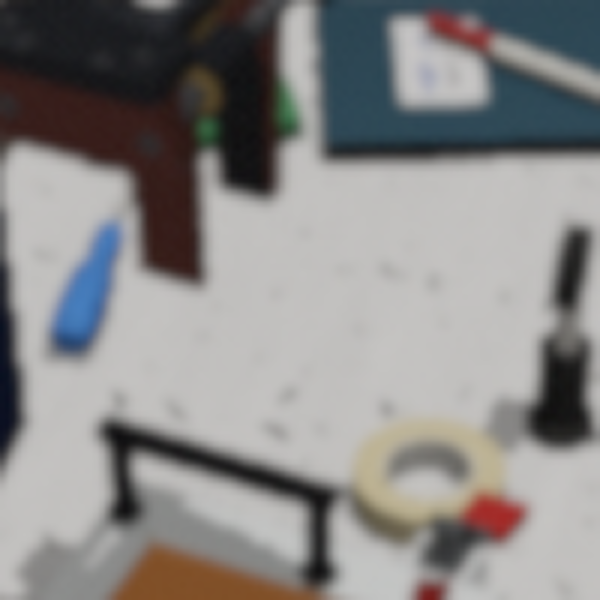

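The lever is down (paddle z about 77). The fingertips at (172,275) and (247,190) straddle the bar at (215,460), and they sit about 22 mm above the reported TCP. I descend to the bar and close.

Emit:
servo_tool(rows=[[0,0,0,0,0,0.2,60],[0,0,0,0,0,0.4,60],[0,0,0,0,0,0.52,60],[0,0,0,0,0,0.6,60],[0,0,0,0,0,0.615,60],[0,0,0,0,0,0.615,60]])

```text
t: 12.98
ee_pos: [572.7, -173.0, 99.4]
orientation: [0.284, 3.128, -0.0]
ft_force: [0.5, -1.2, 1.1]
width: 60.1
grasp_force: 0.0
```

Emit:
servo_tool(rows=[[0,0,0,0,0,0,0],[0,0,0,0,0,0,0],[0,0,0,0,0,0,0],[0,0,0,0,0,0,0],[0,0,0,0,0,0,0],[0,0,0,0,0,0,0]])

```text
t: 13.72
ee_pos: [572.6, -171.5, 98.8]
orientation: [0.284, 3.129, 0.003]
ft_force: [0.8, 4.5, -0.1]
width: 11.5
grasp_force: 30.0
```

Emit:
servo_tool(rows=[[0,0,0,0,0.012,-0.038,0],[0,0,0,0,0.027,-0.077,0],[0,0,0,0,0.043,-0.114,0],[0,0,0,0,0.06,-0.15,0],[0,0,0,0,0.08,-0.185,0],[0,0,0,0,0.101,-0.219,0],[0,0,0,0,0.125,-0.252,0],[0,0,0,0,0.149,-0.284,0],[0,0,0,0,0.149,-0.284,0]])

```text
t: 14.85
ee_pos: [577.5, -143.4, 156.2]
orientation: [-0.283, -3.129, 0.001]
ft_force: [-2.4, -1.2, -1.1]
width: 11.6
grasp_force: 30.0
```

Emit:
servo_tool(rows=[[0,0,0,0,0.027,-0.03,0],[0,0,0,0,0.054,-0.06,0],[0,0,0,0,0.084,-0.088,0],[0,0,0,0,0.114,-0.115,0],[0,0,0,0,0.146,-0.14,0],[0,0,0,0,0.178,-0.163,0],[0,0,0,0,0.213,-0.184,0],[0,0,0,0,0.248,-0.204,0],[0,0,0,0,0.284,-0.222,0],[0,0,0,0,0.284,-0.222,0]])

```text
t: 16.1
ee_pos: [588.3, -88.6, 202.2]
orientation: [0.283, 3.127, -0.004]
ft_force: [-5.9, -6.8, 10.0]
width: 11.5
grasp_force: 30.0
```

```bash
python3 - <<'E'
from h import *
import cv2
P=np.load("p.npy");o=ctrl.get_obs();print(o["ee_pos"],o["ft_force"],o["grasp_force"])
q,d=ctrl.get_image("side");w,d2=ctrl.get_image("top");print(red(q))
for a in(.75,.8,.85,.9,.95):print(a,*[proj(n,E(P,mk(a,r))).round(1) for n in("side","top") for r in(110,132)])
cv2.imwrite("pics/c5.png",np.hstack([cv2.resize(q[160:240,230:290,::-1],(390,520),interpolation=cv2.INTER_CUBIC),cv2.resize(w[180:244,175:223,::-1],(390,520),interpolation=cv2.INTER_CUBIC)]))
E
```

```text
[588.27317981 -88.61301114 202.19678241] [-5.87250506 -6.82922493  9.97107171] 29.979881644248962
([[279, 174, 7, 5, 21], [269, 188, 4, 7, 22]], [[282.0, 175.6], [270.9, 190.9]])
0.75 [273.8 194.8] [277.3 184.4] [207.3 233.2] [213.9 234.1]
0.8 [273.1 194.7] [276.4 184.1] [205.4 232.7] [211.5 233.6]
0.85 [272.3 194.7] [275.5 184.1] [203.4 232.2] [209.1 233. ]
0.9 [271.5 194.8] [274.5 184.1] [201.3 231.7] [206.5 232.4]
0.95 [270.6 195.1] [273.5 184.4] [199.1 231.2] [203.9 231.7]
```

View pics/c5.png

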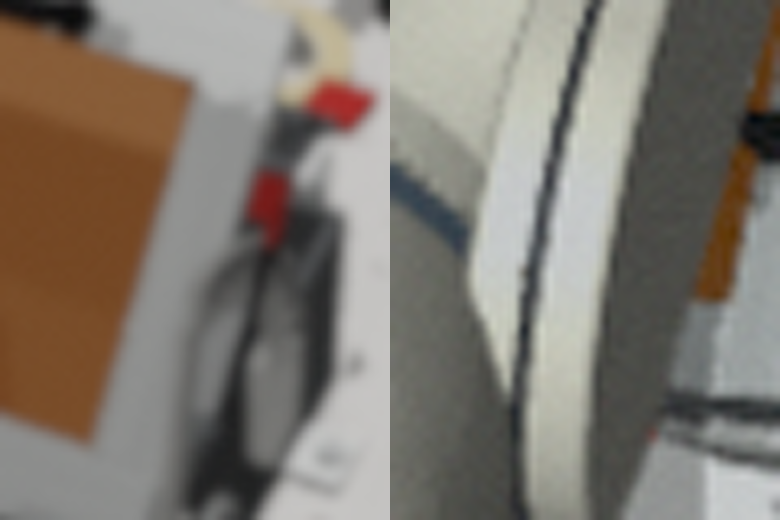

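Left panel: the black pointer meets the red mark's tip near (268,248), so it is already close. I'll measure the flap angle (plane fit from depth) against the mark angle.

```bash
python3 - <<'E'
from h import *
import cv2
P=np.load("p.npy")
def cloud(n,d,m):
    c=C[n];v,u=np.nonzero(m&(d>0));X=(np.linalg.inv(c["intrinsics"])@np.c_[u,v,np.ones(len(u))].T*d[v,u]).T-np.ravel(c["t"])
    return Ro.from_euler('z',-P[2]).apply(X@c["R"]-[P[0],P[1],0])
def redm(q):
    h=cv2.cvtColor(q,cv2.COLOR_RGB2HSV);return((h[...,0]<8)|(h[...,0]>172))&(h[...,1]>150)&(h[...,2]>70)
def amber(q):
    h=cv2.cvtColor(q,cv2.COLOR_RGB2HSV);return cv2.erode(((h[...,0]>8)&(h[...,0]<18)&(h[...,1]>150)).astype(np.uint8),np.ones((5,5)))>0
I={n+"0":(cv2.imread(f"pics/{n}0.png")[:,:,::-1].copy(),np.load(n+"0.npy")) for n in("side","top")}
for n in("side","top"):I[n]=ctrl.get_image(n)
for k,(q,d) in I.items():
    n=k.rstrip("0");X=cloud(n,d,redm(q));X=X[(abs(X[:,0]+92)<18)&(X[:,2]>140)&(X[:,2]<225)&(abs(X[:,1])<80)]
    if len(X):
        m=np.median(X,0);print(k,len(X),m.round(1),"mark",np.arctan2(m[2]-95,88-m[1]).round(3),np.hypot(m[2]-95,88-m[1]).round(1))
    X=cloud(n,d,amber(q));X=X[(abs(X[:,0])<85)&(abs(X[:,1])<110)&(X[:,2]>80)&(X[:,2]<260)]
    if len(X)>50:
        for _ in range(3):
            c=np.median(X,0);_,_,V=np.linalg.svd(X-X.mean(0),full_matrices=False);N=V[2]*np.sign(V[2,2]);r=(X-X.mean(0))@N;X=X[abs(r)<2*r.std()+.1]
        print(k,len(X),"flap ang",np.arctan2(N[1],N[2]).round(3),N.round(3),X.mean(0).round(1))
E
```

```text
side0 16 [-89.1  15.6 190.7] mark 0.923 120.1
side0 1117 flap ang -0.002 [ 0.003 -0.002  1.   ] [ 2.1  4.1 95.4]
top0 28 [-90.7  12.4 191.4] mark 0.906 122.5
top0 1608 flap ang 0.001 [-0.003  0.001  1.   ] [-0.7  1.2 95.8]
side 35 [-91.   16.7 188.7] mark 0.92 117.7
side 1499 flap ang 0.833 [-0.007  0.74   0.672] [ -4.   39.2 153.2]
```

Emit:
servo_tool(rows=[[0,0,0,0,0.03,-0.016,0],[0,0,0,0,0.06,-0.03,0],[0,0,0,0,0.06,-0.03,0],[0,0,0,0,0.06,-0.03,0]])

```text
t: 16.8
ee_pos: [590.7, -76.5, 207.7]
orientation: [0.284, 3.127, -0.003]
ft_force: [-2.5, -4.2, 5.7]
width: 11.2
grasp_force: 30.0
```

```bash
python3 - <<'E'
from h import *
import cv2
P=np.load("p.npy")
q,d=ctrl.get_image("side");h=cv2.cvtColor(q,cv2.COLOR_RGB2HSV)
m=cv2.erode(((h[...,0]>8)&(h[...,0]<18)&(h[...,1]>150)).astype(np.uint8),np.ones((5,5)))>0
c=C["side"];v,u=np.nonzero(m&(d>0));X=(np.linalg.inv(c["intrinsics"])@np.c_[u,v,np.ones(len(u))].T*d[v,u]).T-np.ravel(c["t"])
X=Ro.from_euler('z',-P[2]).apply(X@c["R"]-[P[0],P[1],0]);X=X[(abs(X[:,0])<85)&(abs(X[:,1])<110)&(X[:,2]>80)&(X[:,2]<260)]
for _ in range(3):
    _,_,V=np.linalg.svd(X-X.mean(0),full_matrices=False);N=V[2]*np.sign(V[2,2]);r=(X-X.mean(0))@N;X=X[abs(r)<2*r.std()+.1]
o=ctrl.get_obs();print(len(X),np.arctan2(N[1],N[2]),red(q),o["ft_force"],o["grasp_force"],o["t"],np.abs(o["qvel"]).max())
cv2.imwrite("pics/c6.png",cv2.resize(q[160:240,230:290,::-1],(450,600),interpolation=cv2.INTER_CUBIC))
E
```

```text
1459 0.9196538743961725 ([[279, 174, 7, 5, 21], [269, 188, 4, 7, 23]], [[282.0, 175.6], [270.8, 190.9]]) [-3.21572029 -4.53254624  6.35080613] 29.98537927865982 16.85 0.0026419386388062604
```

View pics/c6.png

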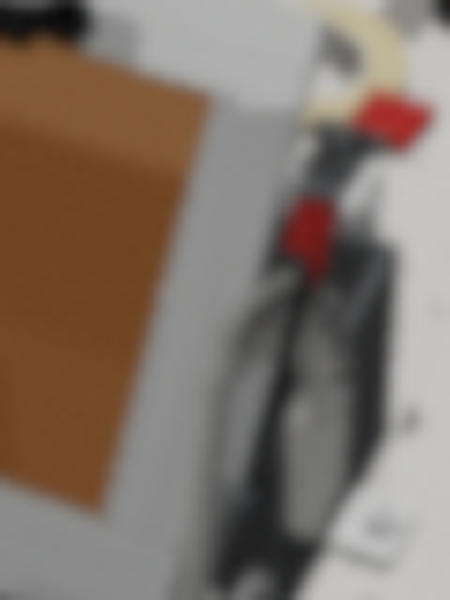

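The red mark's tip is at (316,280) and the pointer's end is slightly left at (300,290), so the flap is a touch high. The mark estimate is about 0.90 and the flap reads 0.92. I ease back slightly and hand in.

Emit:
servo_tool(rows=[[0,0,0,0,-0.009,0.004,0],[0,0,0,0,-0.018,0.008,0],[0,0,0,0,-0.018,0.008,0],[0,0,0,0,-0.018,0.008,0],[0,0,0,0,-0.018,0.008,0],[0,0,0,0,-0.018,0.008,0]])

```text
t: 17.6
ee_pos: [590.1, -80.1, 206.2]
orientation: [0.284, 3.127, -0.002]
ft_force: [-3.7, -4.3, 7.6]
width: 11.3
grasp_force: 30.0
```

```bash
python3 -c "
from workcell import ctrl
o=ctrl.get_obs();print(o['grasp_force'],o['ft_force'],o['t']);print(ctrl.close_job())"
```

```text
29.98564124107361 [-3.70420419 -4.26389799  7.55872434] 17.6
the job is handed in; nothing more can be done
None
```

I handed the job in at 17.6 s with the lever pressed to its stop and the gripper holding the flap at about 0.895 rad, against a mark I measured at about 0.90 ± 0.02 rad; the hand-in returned no verdict, and I did not re-measure the flap after the last small move.

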